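Let the stack lift down to the rollers with the pawl rod

ROBOT

A 6-joint arm with a two-finger parallel gripper is mounted at the origin on the work surface. World frame = base frame: x ahead of the robot, y to its left, z up, the work surface at z = 0. Lengths are in m, angles in rad, forces in N, time in s.
With the tool pointing down it reaches from about 0.25 to 0.775 m from the base axis. Payload 4 kg.
Tool frame: the origin (TCP) lies midway between the tips of the shut fingers; the grasp point (between the pads) lies bot.grip_depth behind it (bot.grip_depth is the distance from the TCP to the grasp point, in m); z points along the fingers, y is the line along which they close (so a half turn about z gives the same grasp; the last joint's range is limited). The gripper opens to 85 mm and grips with 20 to 120 N. Pads are 22 mm wide; open, the fingers measure 114 mm over their backs; the gripper's body (76 mm by 85 mm) begins 54 mm behind the grasp point. The pads swing forward as they close: fully open they stand 13 mm farther back than shut.
Start: joints at [1.178, 0.087, 1.371, -0, 1.684, -0.103], TCP at [0.157, 0.527, 0.231] pointing down, gripper open.
Joint ranges: [-3.1, 3.1], [-0.76, 2.03], [0.27, 2.55], [-1.08, 4.22], [0.17, 2.65], [-2.57, 2.57]. Speed limits (rad/s): [2.79, 2.79, 3.14, 3.14, 3.14, 3.14].

INTERFACE

Orientations are given as a unit quaternion [x, y, z, w].
In Python, from workcell import bot gives the robot as it stands.
- The arm moves only by the tool play_rows, never from a script. Its argument "rows" is a list of rows, each a list of 3 entries, a list of its own where there are three numbers: the shift along the tool's x, y, z in m, then the turn, a rotation vector about the tool's x, y, z in degrees, then the closure, from 0 (fully open) to 1 (shut). In form: [[[dx, dy, dz], [rx, ry, rz], hand], ...]. A call has 1 to 20 rows; each row shifts and turns the commanded pose from where the row before left it, along the tool's axes as they then stand; what a row does not reach is not made up. A row lasts 1/12 s, in which the tool goes at most 41.7 mm and 7.16 degrees, less where a joint would pass 70% of its speed; a pose out of reach is approached as far as the arm can. A call is refused whole if a number of a shift passes 0.0417 or a number of a turn 7.16, either way. A call with a gripper value outside its range is refused whole. The fingers move at their own pace and stop on an object; the grip force is fixed at half the most. Time passes only in rows, so rows that do not move let the fingers close. It gives the time, the measured TCP pose, the force, the opening and the grip force at its end, in the units of the state.
- bot.read_state(): the state, without advancing time (a new reading comes with each control period).
- bot.snapshot(name): name is "scene" or "top"; returns a dict with "color" (420x560x3 uint8, red, green, blue), "z_map" (420x560 float32, m along the optical axis (not along the pixel's ray), 0 where there is no reading), "fx", "fy", "cx", "cy" (pixels), "k1" (the pictures are not rectified: a ray, as slopes to the right and down, at radius r is drawn at 1 + k1 r^2 times it, then the intrinsics apply), "cam_to_world" (4x4, takes a point from camera to world coordinates). Camera axes: x right, y up, looking along -z (the intrinsics and any distortion apply to the point x, -y, -z); pixel columns grow to the right and rows downward; lengths in m; the calibration is good to about 2 mm. A picture is of the moment at which its call begins.
- bot.close_job(): hands the job in; it is judged then, once.
The state is a dict: "clock": time; "joint_positions": joint angles; "dq": joint speeds; "joint_torque": joint torques, N m; "tcp_pos": TCP position; "tcp_rot": TCP orientation; "ft_force": force on the tool from outside, world axes, zero at the start; "torque": the same for the moment, N m; "gripper_width": finger opening in m; "grasp_force": force on a finger pad.
Only numpy, scipy, OpenCV 4.12 (cv2) and the standard library are available. Lean on these libraries where they do the work, as an engineer would, in place of code of your own. Each camera call takes 0.05 s, during which the arm holds its last target. There are 200 camera calls.

TASK

Let the loaded deck of the stack lift down to the take-off rollers, to the last notch at which it is not yet below them, and leave it hanging on its pawl there. Take the rod from the tray and with it ease up the lifting finger of the pawl, gently and with nothing but the rod touching the lift, let the pawl drop back in at the right notch, and lay the rod back in its tray. Leave everything else where it stands.

Things in the scene. Friction and masses are not known exactly. Their poses are not given: they have to be found in the camera images.
- lift: Bolted-down stack lift. Origin on the bench under its rack's toothed face; local z up, local y from the pawl side (-y) to deck and rollers (+y). Grey base plate x -115..115, y -65..320, 12 mm thick; two columns (x +-62, y 22) under a crosshead 280 mm high; dashpot at x -92. A vertical rack, hooked teeth facing -y at 14 mm pitch, is fixed to the deck and held by a pawl.
- pawl_pin (a point): Pawl's pin, 151 mm above the bench, at local x 0, y -20 of the lift, same axes; on one 6 mm cheek plate at x -16. The dark steel pawl hangs from it, hooked nose 46 mm below in the rack; its tail runs level to -y for 20 mm and carries the lifting finger. Raising the finger swings the nose out; let go, spring and weight swing it back. The deck can rise past it, not sink.
- finger_screw (a point): Fixed point where the screw joining tail and finger is at rest: 20 mm from the pin to -y, same height. The finger, a flat steel strip 14 wide (x), 6 thick, centred here, runs 72 mm on to -y, then a 14 mm end curled up. It has been knocked up or down about the screw by as much as 0.22 rad and stays so: its underside, nominally 3 mm below this point, is unsure by 12 mm at 55 mm from here, 16 at 72.
- finger_mid (a point): Fixed point 55 mm beyond the screw (75 mm from the pin), 3 mm below the pin: nominal underside of the finger, a good place for the rod. Free space for 60 mm below and 200 mm out to -y. Lifting here takes 2 to 5 N. The nose is clear when the pawl has turned 0.16 rad (12 mm here), then 1.5 N hold it; at 0.19 rad (14 mm) it meets a hard stop. More than 8 N from the rod bends the finger for good.
- deck: The moving carriage: rack, aluminium deck plate 210 x 165 x 6 mm and on it a tray of twelve white cartons (0.7 to 1.4 kg in all). At the start its origin is 42 mm straight above the lift's; it moves only up and down, and rests 42, 28, 14, 0 or -14 mm above it (up to 1 mm less under load) as it hangs in successive notches, at -30 mm on its lower stop.
- deck_edge (a point): Middle of the deck's edge by the rollers, on its upper face, 120 mm above the deck's origin. With the pawl held clear the deck sinks by itself on its dashpot at 6 to 13 mm/s, the heavier the faster. When the pawl is let back while the deck sinks, its nose drops into the next tooth and stops the deck within 14 mm. At the start it stands 32 to 62 mm above the rollers.
- rollers: Take-off roller track on telescopic legs behind the deck, set to a different height each time: two aluminium rails with four grey rollers 208 mm long along x. Its origin is on the lift's axis, 120 mm below the tops of the rollers.
- roller_top (a point): Top of the first roller, beside the deck's edge: local y 224 of the lift, 100 to 130 mm above the bench. The right notch is the lowest at which deck_edge is not below this height, so 0 to 14 mm above it.
- rod: Pawl rod lying in the tray: black rubber handle of rectangular section 18 wide (x) x 80 long (y) x 24 mm high, from whose +y end a round steel rod 10 mm thick sticks out 80 mm, its axis 12 mm above the handle's underside. Origin at the centre of the handle's underside; local y points to the tip, which is at y = 120, z = 12 mm. 0.16 kg, centre of mass at about y = 20.
- tray: Fixed shallow grey plastic tray, outside 155 (x) x 270 (y) x 16 mm high, floor and walls 4 mm thick. Origin at the centre of its underside.
- leaflets_a: Bystander: banded stack of folded white leaflets, 75 x 125 x 42 mm. Origin at the centre of its underside.
- leaflets_b: Bystander: banded stack of folded white leaflets, 75 x 125 x 28 mm. Origin at the centre of its underside.
- carton_a: Bystander: white folding carton standing upright with its flap up, 52 x 30 x 105 mm. Origin at the centre of its underside.
- carton_b: Bystander: white folding carton lying flat, 105 x 52 x 30 mm. Origin at the centre of its underside.
- tape: Bystander: black desk tape dispenser, 75 x 150 x 94 mm. Origin at the centre of its underside.
- scanner: Bystander: white and grey hand-held code reader lying down, 38 x 165 x 38 mm. Origin at the centre of its underside.
- labels: Bystander: roll of white labels standing on its end, 96 mm across, 50 mm tall. Origin at the centre of its underside.
Mind the look-alikes: they are no part of the job. Several things look just like the rod: the one meant starts farthest from the robot's base.

How it is judged:
By the outcome, as a careful person would: the job done as asked, in the order asked, and still so for the second after the job is handed in, with the robot touching nothing.
It also fails if it takes over 67 s, if anything falls off the work surface, if the arm or the gripper's body presses on something with over 40 N, if the wrist force passes 120 N, or if a joint passes its speed limit or range.

## Working session

There is one attempt and no reset: what is moved stays moved. The work goes in short steps, Python scripts to look and compute and a tool call to move; the robot and the scene stay as the last step left them, time stands still between calls to the robot, and variables do not carry over. Pictures are saved under pics/ and viewed, at most 10 in all, crops included, and the job is handed in when it is done.

Besides the shell and the picture viewer there is one more tool, called after "Request:" as name(argument=value, ...) on one line, values as JSON. play_rows: Moves the arm, as the interface text tells. Its arguments: {"type":"object","properties":{"rows":{"type":"array"}},"required":["rows"]}

```bash
mkdir -p pics
cat > h.py <<'E'
import numpy as np, cv2
from workcell import bot
def snap(n):
    s=bot.snapshot(n); np.savez('pics/'+n+'.npz',**s); return s
def load(n): return dict(np.load('pics/'+n+'.npz'))
def cloud(s):
    h,w=s['z_map'].shape; v,u=np.mgrid[0:h,0:w].astype(float)
    return pts(s,u,v,s['z_map'])
def pts(s,u,v,z):
    a=(u-s['cx'])/s['fx']; b=(v-s['cy'])/s['fy']; x,y=a.copy(),b.copy()
    for _ in range(8):
        f=1+s['k1']*(x*x+y*y); x=a/f; y=b/f
    P=np.stack([x*z,-y*z,-z,np.ones_like(z)],-1)
    return (P@s['cam_to_world'].T)[...,:3]
E
python3 - <<'E'
from h import *
for n in('scene','top'):
    s=snap(n); cv2.imwrite(f'pics/{n}.png',cv2.resize(s['color'][...,::-1],(800,600)))
    print(n,s['fx'],s['k1'],s['cam_to_world'])
print(bot.read_state(),bot.grip_depth)
E
```

```text
scene 486.6343195766649 -0.06671778096157159 [[ 0.35390743 -0.75071317  0.55783445  1.17372649]
 [ 0.93518786  0.27564713 -0.2223563  -0.32659584]
 [ 0.01316034  0.60037355  0.79961141  1.08796824]
 [ 0.          0.          0.          1.        ]]
top 399.8440082542487 -0.0036777588512273574 [[ 0.01409122  0.99653602 -0.08195977  0.41024818]
 [-0.99965383  0.01221897 -0.02330056 -0.07602408]
 [-0.02221838  0.08225973  0.99636323  1.29346864]
 [ 0.          0.          0.          1.        ]]
{'clock': 0.1, 'joint_positions': array([ 1.17788514e+00,  8.79304366e-02,  1.37215639e+00, -1.54462631e-05,
        1.68359417e+00, -1.03102037e-01]), 'dq': array([-4.71763287e-05, -1.28141378e-03, -4.38886055e-03,  1.13085030e-04,
        7.95190076e-04,  2.21666783e-03]), 'joint_torque': array([ 1.68001596e-03, -3.53016508e+01, -3.14218891e+01, -2.05279125e-04,
        8.03615752e-03, -9.69877703e-06]), 'tcp_pos': array([0.15700619, 0.52663341, 0.23020218]), 'tcp_rot': array([ 1.44398778e-01,  9.89519026e-01, -1.01410797e-03, -2.48874863e-04]), 'ft_force': array([ 0.04605042, -0.22671199, -0.13738774]), 'torque': array([0.02046883, 0.00715109, 0.00385268]), 'grasp_force': 0.0, 'gripper_width': 0.08585795925862776} 0.0187
```

View pics/scene.png

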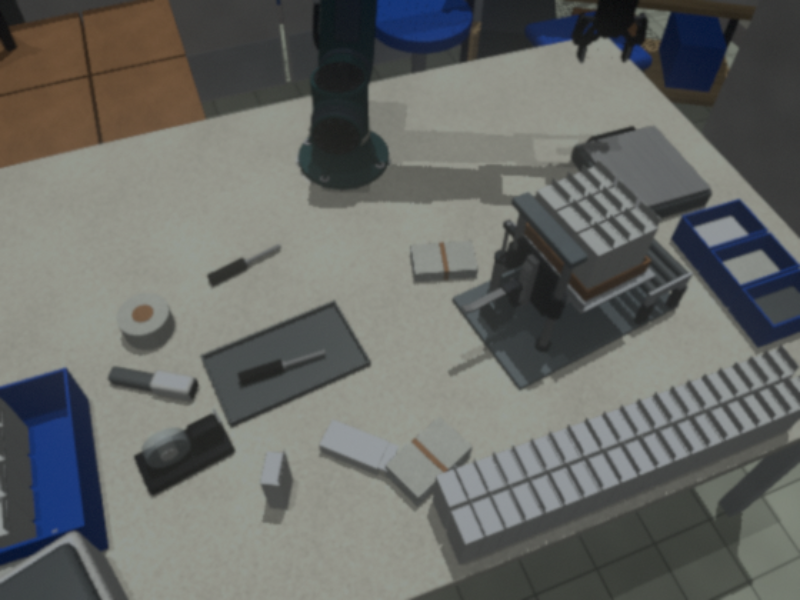

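View pics/top.png

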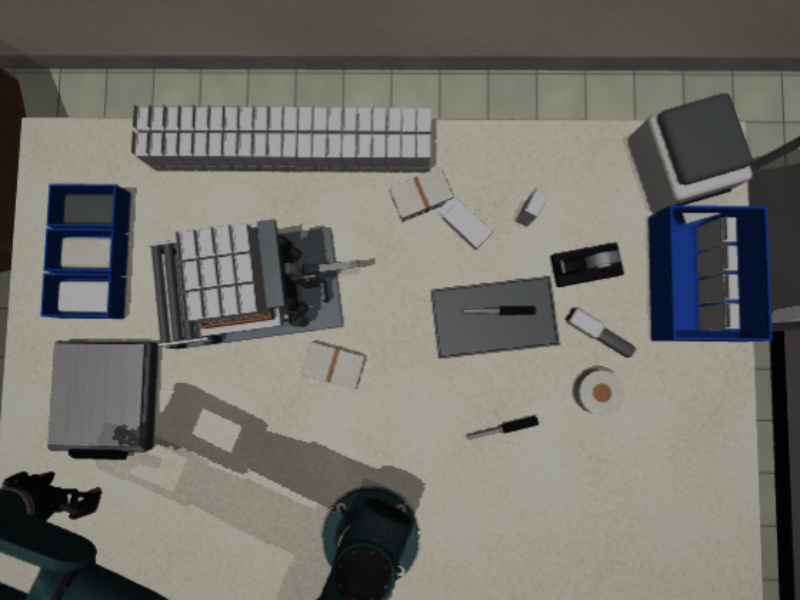

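The top view shows two rods. One is at (502,428), near the base; the other lies in the tray at (498,310) and is farther out, so that is the one meant. The lift is at (250,285), with its finger pointing right (world -y) and ending at about (372,262). I'll confirm in enlarged crops.

Run:
```python
from h import *
t=load('top');s=load('scene')
def crop(S,u,v,w,h,k): return cv2.resize(S['color'][v:v+h,u:u+w,::-1],None,fx=k,fy=k,interpolation=cv2.INTER_CUBIC)
a=crop(t,295,185,100,75,4); b=crop(t,165,145,100,75,4); c=crop(s,310,150,100,75,4); d=crop(s,390,120,100,75,4)
cv2.imwrite('pics/c1.png',np.vstack([np.hstack([a,b]),np.hstack([c,d])]))
T=cloud(t);C=cloud(s)
for n,u,v in[('handle',362,217),('rod',335,217),('tray',345,235),('benchnear',330,260),('rod2',363,297),('rod2tip',335,303),('base',230,215),('base2',228,170)]: print(n,T[v,u].round(4))
# rod in tray by dark handle colour
g=t['color'].max(2).astype(int)
m=np.zeros_like(g,bool); m[205:230,315:385]=1
Z=T[...,2]; q=m&(Z>.014)
print('q',q.sum()); 
cnt=np.argwhere(q); P=T[q][:,:2]
c0,(w,v)=P.mean(0),np.linalg.eigh(np.cov(P.T)); print(c0,v[:,1],((P-c0)@v).min(0),((P-c0)@v).max(0))
for lo in range(0,1):
    ax=v[:,1]*np.sign(v[1,1]); l=(P-c0)@ax; pr=(P-c0)@np.array([ax[1],-ax[0]])
    for k in np.arange(-.11,.12,.02):
        mm=(l>=k)&(l<k+.02)
        if mm.any(): print(k.round(2),mm.sum(),pr[mm].min().round(4),pr[mm].max().round(4),np.median(Z[q][mm]).round(4),g[q][mm].mean().round(0))
# finger points from both cams
for S,X,r in((t,T,(160,210,195,265)),(s,C,(190,260,310,380))):
    pass
```

```text
handle [ 0.5009 -0.3188  0.0241]
rod [ 0.5001 -0.2339  0.0205]
tray [ 0.4436 -0.2673  0.0091]
benchnear [ 0.3632 -0.2206  0.0017]
rod2 [ 0.2512 -0.3206  0.0262]
rod2tip [ 0.23   -0.2349  0.0171]
base [0.5031 0.1028 0.009 ]
base2 [0.6488 0.1118 0.016 ]
q 235
[ 0.49950188 -0.28600634] [-0.16298179  0.98662908] [-0.01760776 -0.07048284] [0.05383702 0.22172134]
-0.09 2 -0.0035 -0.0005 0.028 40.0
-0.07 40 -0.016 0.0024 0.0276 17.0
-0.05 36 -0.0127 0.0059 0.0277 16.0
-0.03 38 -0.0099 0.0087 0.0269 15.0
-0.01 39 -0.0071 0.0106 0.0265 25.0
0.01 20 -0.0034 0.0088 0.0204 98.0
0.03 19 0.0025 0.0116 0.0212 98.0
0.05 19 0.0059 0.0151 0.021 100.0
0.07 17 0.0088 0.0176 0.0202 98.0
```

View pics/c1.png

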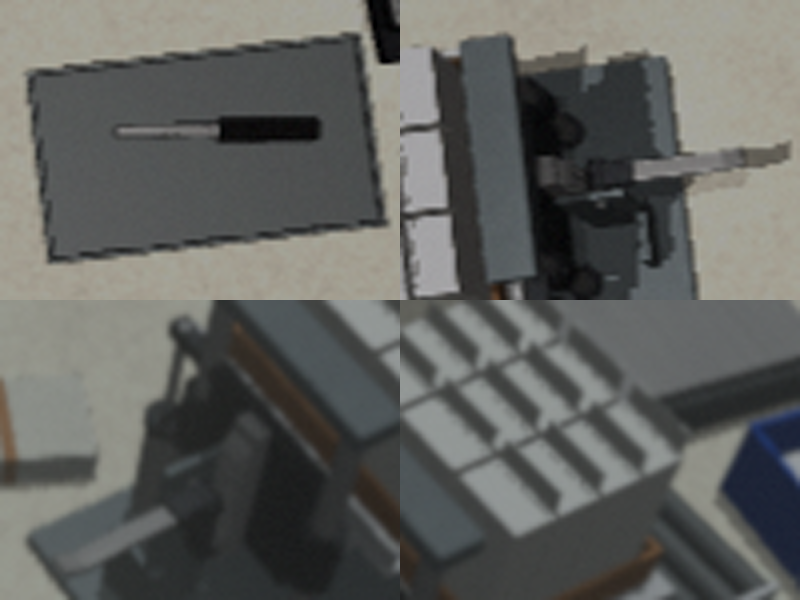

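Crop 1 (top left) shows the tray rod: handle at u≈349-375, tip at u≈323, v≈217 in raw top-image pixels. It is the only rod in the tray and the farther of the two. The other crops show the finger, seemingly near level, and the base plate's -y edge from (231,158) to (239,228). Next I'll measure the lift frame, finger and rollers.

```bash
cat >> h.py <<'E'
def avg(n,k):
    S=[bot.snapshot(n) for _ in range(k)]; s=S[0]
    Z=np.array([q['z_map'] for q in S]); Z[Z==0]=np.nan
    s['z_map']=np.nan_to_num(np.nanmedian(Z,0)); s['zsd']=np.nanstd(Z,0)
    np.savez('pics/'+n+'.npz',**s); return s
def onplane(s,uv,z):
    uv=np.atleast_2d(np.array(uv,float)); o=s['cam_to_world'][:3,3]
    p=pts(s,uv[:,0],uv[:,1],np.ones(len(uv))); d=p-o
    return o+d*((z-o[2])/d[:,2])[:,None]
E
python3 - 2>/dev/null <<'E'
from h import *
t=avg('top',5); s=avg('scene',5)
print('sd',np.nanmedian(t['zsd']),np.nanmedian(s['zsd']))
T=cloud(t);C=cloud(s)
# bench offsets
for n,X,S in(('top',T,t),('scene',C,s)):
    z=X[...,2]; c=S['color'].astype(int)
    m=(abs(z)<.015)&(X[...,0]>.25)&(X[...,0]<.75)&(abs(X[...,1])<.45)&(c.min(2)>90)
    A=np.c_[X[m][:,:2],np.ones(m.sum())]; print(n,'bench z=ax+by+c',np.linalg.lstsq(A,z[m],rcond=None)[0].round(4),m.sum())
e=onplane(t,[(231.2,158.7),(239.4,228.2)],.012); print('edge',e.round(4),np.linalg.norm(e[0]-e[1]))
d=e[0]-e[1]; yaw=np.arctan2(d[1],d[0]); ex=d[:2]/np.linalg.norm(d[:2]); ey=np.array([-ex[1],ex[0]])
O=e[:,:2].mean(0)+.065*ey; print('yaw',yaw,'O',O)
for n,X in(('top',T),('scene',C)):
    L=np.stack([(X[...,:2]-O)@ex,(X[...,:2]-O)@ey,X[...,2]],-1); np.save('pics/L'+n+'.npy',L)
    ch=(L[...,2]>.262)&(L[...,2]<.3)&(L[...,1]<.06)&(L[...,1]>-.02)&(abs(L[...,0])<.12)
    print(n,'crosshead',ch.sum(),L[ch].min(0).round(4),L[ch].max(0).round(4),np.median(L[ch],0).round(4))
    bp=(abs(L[...,2]-.012)<.008)&(L[...,1]<-.02)&(L[...,1]>-.06)&(abs(L[...,0])<.1); print('base',np.median(L[bp],0))
    for y in np.arange(-.12,-.02,.01):
        m=(abs(L[...,0])<.012)&(abs(L[...,1]-y)<.005)&(L[...,2]>.1)&(L[...,2]<.2)
        if m.any(): print(' finger y%.2f'%y,m.sum(),np.median(L[m],0).round(4),L[m][:,0].min().round(3),L[m][:,0].max().round(3))
    for y in np.arange(.18,.34,.006):
        m=(abs(L[...,0])<.1)&(abs(L[...,1]-y)<.003)&(L[...,2]>.08)&(L[...,2]<.18)
        if m.any(): print(' roll y%.3f'%y,m.sum(),np.percentile(L[m][:,2],[10,50,90,98]).round(4))
# rod
P=onplane(t,[(349.5,145+0),(0,0)],.028)
g=t['color'].max(2).astype(int); v,u=np.mgrid[0:420,0:560]
box=(u>315)&(u<385)&(v>205)&(v<230)
h=box&(g<45)&(u>345); r=box&(g>85)&(u<350)
H=onplane(t,np.c_[u[h],v[h]],.028); R=onplane(t,np.c_[u[r],v[r]],.018)
print('H',h.sum(),H.mean(0),H.min(0),H.max(0)); print('R',r.sum(),R.mean(0),R.min(0),R.max(0)); d=R.mean(0)-H.mean(0);print('rod yaw',np.arctan2(d[1],d[0])-np.pi/2)
E
```

```text
sd 0.0022844935 0.0023915912
top bench z=ax+by+c [-0.0004  0.0001  0.0005] 26608
scene bench z=ax+by+c [ 0.0013 -0.0004 -0.0027] 29173
edge [[0.687  0.1028 0.012 ]
 [0.4608 0.0711 0.012 ]] 0.22842829713311227
yaw 0.13929141709303208 O [0.56483908 0.15132381]
top crosshead 948 [-0.08    0.0032  0.262 ] [0.0795 0.06   0.2832] [-0.0018  0.0215  0.2797]
base [ 0.00207266 -0.04321845  0.01211056]
 finger y-0.12 16 [ 0.0015 -0.12    0.1517] -0.005 0.008
 finger y-0.11 17 [ 0.0008 -0.1101  0.1481] -0.005 0.007
 finger y-0.10 18 [ 0.0015 -0.0997  0.1489] -0.004 0.008
 finger y-0.09 17 [ 0.0004 -0.0902  0.1485] -0.006 0.009
 finger y-0.08 19 [ 0.0009 -0.0794  0.1505] -0.005 0.008
 finger y-0.07 15 [ 0.0019 -0.0703  0.1517] -0.006 0.008
 finger y-0.06 20 [ 0.0007 -0.06    0.152 ] -0.006 0.007
 finger y-0.05 21 [ 0.0017 -0.0478  0.1542] -0.009 0.011
 finger y-0.04 25 [-0.0007 -0.0399  0.158 ] -0.009 0.011
 finger y-0.03 22 [ 0.001  -0.0292  0.1574] -0.008 0.011
 roll y0.180 10 [0.1611 0.163  0.1693 0.1734]
 roll y0.186 12 [0.1603 0.1643 0.177  0.1773]
 roll y0.192 6 [0.1608 0.1616 0.163  0.1639
[... 1927 characters left out ...]
035 0.1048 0.1051]
 roll y0.258 2 [0.1012 0.1017 0.1022 0.1023]
 roll y0.264 61 [0.0929 0.0978 0.1023 0.105 ]
 roll y0.270 74 [0.1004 0.1033 0.1056 0.1068]
 roll y0.276 38 [0.1031 0.1049 0.106  0.1067]
 roll y0.282 18 [0.1031 0.1038 0.1046 0.105 ]
 roll y0.288 20 [0.0936 0.0955 0.098  0.0999]
 roll y0.294 131 [0.0944 0.1007 0.1048 0.1066]
 roll y0.300 60 [0.1031 0.1049 0.106  0.1065]
 roll y0.306 35 [0.1028 0.1039 0.1051 0.1058]
H 162 [ 0.50132054 -0.31602282  0.028     ] [ 0.49062966 -0.35578134  0.028     ] [ 0.51053317 -0.27712221  0.028     ]
R 337 [ 0.48990457 -0.20713619  0.018     ] [ 0.46119539 -0.27870599  0.018     ] [ 0.53497172 -0.17363921  0.018     ]
rod yaw 0.10446112148732523
```

```bash
python3 - 2>/dev/null <<'E'
from h import *
t=load('top'); g=t['color'].max(2).astype(int); v,u=np.mgrid[0:420,0:560]
h=(u>345)&(u<378)&(v>210)&(v<224)&(g<45); r=(u>322)&(u<347)&(v>213)&(v<222)&(g>92)
H=onplane(t,np.c_[u[h],v[h]],.028); R=onplane(t,np.c_[u[r],v[r]],.020)
print('H',h.sum(),H.mean(0),H.min(0),H.max(0)); print('R',r.sum(),R.mean(0),R.min(0),R.max(0))
d=R.mean(0)-H.mean(0);print('yaw deg',np.degrees(np.arctan2(d[1],d[0])-np.pi/2))
print(cv2.minAreaRect((H[:,:2]*1000).astype(np.float32)),cv2.minAreaRect((R[:,:2]*1000).astype(np.float32)))
L=np.load('pics/Ltop.npy');S=np.load('pics/Lscene.npy')
for n,X,o in(('top',L,0),('scene',S,.0027)):
    for y in(.224,.2495,.275,.3005):
        m=(abs(X[...,0])<.1)&(abs(X[...,1]-y)<.006)&(X[...,2]>.1)&(X[...,2]<.112)
        if m.sum()>8:
            p=np.polyfit(X[m][:,1]-y,X[m][:,2]+o,2); print(n,y,m.sum(),'crest at',(-p[1]/2/p[0]).round(4),(p[2]-p[1]**2/4/p[0]).round(4))
# crosshead footprint rect for lift pose check
T=cloud(t); m=((T[...,2]>.274)&(T[...,2]<.29)&(L[...,1]<.06)&(abs(L[...,0])<.12)).astype(np.uint8)
n,l,st,_=cv2.connectedComponentsWithStats(m); k=1+st[1:,4].argmax(); vv,uu=np.nonzero(l==k)
Q=onplane(t,np.c_[uu,vv],.28); print('crosshead',cv2.minAreaRect((Q[:,:2]*1000).astype(np.float32)),Q.mean(0))
E
```

```text
H 162 [ 0.50132054 -0.31602282  0.028     ] [ 0.49062966 -0.35578134  0.028     ] [ 0.51053317 -0.27712221  0.028     ]
R 41 [ 0.49870128 -0.23421944  0.02      ] [ 0.49650912 -0.26888002  0.02      ] [ 0.5005365 -0.1990643  0.02     ]
yaw deg 1.8339318048625648
((500.5935974121094, -316.5320129394531), (19.005239486694336, 78.66521453857422), 0.7273551821708679) ((498.5032043457031, -233.99220275878906), (3.1911213397979736, 69.82119750976562), 0.7190852761268616)
top 0.224 29 crest at 0.0233 0.1029
top 0.2495 83 crest at -0.0015 0.107
top 0.275 261 crest at 0.0003 0.1073
top 0.3005 267 crest at 0.0009 0.1071
scene 0.224 21 crest at 0.0001 0.1072
scene 0.2495 55 crest at -0.0013 0.1072
scene 0.275 99 crest at -0.0001 0.1078
scene 0.3005 121 crest at 0.0006 0.1075
crosshead ((561.9445190429688, 171.0367431640625), (159.39974975585938, 34.9720573425293), 8.459298133850098) [0.56117881 0.17124402 0.28      ]
```

Request:
play_rows(rows=[[[0,0,0],[0,0,7],0],[[0,0,0],[0,0,7],0],[[0,0,0],[0,0,7],0],[[0,0,0],[0,0,7],0],[[0,0,0],[0,0,7],0],[[0,0,0],[0,0,7],0],[[0,0,0],[0,0,7],0],[[0,0,0],[0,0,7],0],[[0,0,0],[0,0,7],0],[[0,0,0],[0,0,7],0]])

```text
clock: 1.43
tcp_pos: [0.1572, 0.5271, 0.2314]
tcp_rot: [0.688, 0.726, 0.0, -0.0]
ft_force: [0.4, 0.0, -0.0]
gripper_width: 0.0852
grasp_force: 0.0
```

The roller crest is 107.2 mm in both cameras, so the right notch is the deck origin at 0, edge at 120 mm. That is three notches down. Now the approach to the rod.

Request:
play_rows(rows=[[[0,0,0],[0,0,2.2],0],[[-0.034,0.0135,0],[0,0,0],0],[[-0.034,0.0135,0],[0,0,0],0],[[-0.034,0.0135,0],[0,0,0],0],[[-0.034,0.0135,0],[0,0,0],0],[[-0.034,0.0135,0],[0,0,0],0],[[-0.034,0.0135,0],[0,0,0],0],[[-0.034,0.0135,0],[0,0,0],0],[[-0.034,0.0135,0],[0,0,0],0],[[-0.034,0.0135,0],[0,0,0],0],[[-0.034,0.0135,0],[0,0,0],0],[[-0.034,0.0135,0],[0,0,0],0],[[-0.034,0.0135,0],[0,0,0],0],[[-0.034,0.0135,0],[0,0,0],0],[[-0.034,0.0135,0],[0,0,0],0],[[-0.034,0.0135,0],[0,0,0],0],[[-0.034,0.0135,0],[0,0,0],0],[[-0.034,0.0135,0],[0,0,0],0],[[-0.034,0.0135,0],[0,0,0],0],[[-0.034,0.0135,0],[0,0,0],0]])

```text
clock: 3.1
tcp_pos: [0.4274, -0.1154, 0.2316]
tcp_rot: [0.7, 0.714, 0.0, 0.0]
ft_force: [0.0, 0.7, -1.1]
gripper_width: 0.0853
grasp_force: 0.0
```

Request:
play_rows(rows=[[[-0.034,0.0135,0],[0,0,0],0],[[-0.034,0.0135,0.02],[0,0,0],0],[[-0.034,0.0135,0.02],[0,0,0],0],[[-0.034,0.0135,0.02],[0,0,0],0],[[-0.02,0.008,0.02],[0,0,0],0],[[0,0,0],[0,0,0],0],[[0,0,0],[0,0,0],0]])

```text
clock: 3.68
tcp_pos: [0.4914, -0.2682, 0.1491]
tcp_rot: [0.7, 0.714, -0.0, -0.003]
ft_force: [-0.0, 0.8, -0.8]
gripper_width: 0.0857
grasp_force: 0.0
```

Request:
play_rows(rows=[[[-0.0115,0.0043,0],[0,0,0],0.5],[[-0.012,0.0043,0],[0,0,0],0.5],[[0,0,0.02],[0,0,0],0.5],[[0,0,0.02],[0,0,0],0.5],[[0,0,0.02],[0,0,0],0.5],[[0,0,0.02],[0,0,0],0.5],[[0,0,0.02],[0,0,0],0.5],[[0,0,0],[0,0,0],0.5],[[0,0,0],[0,0,0],0.5]])

```text
clock: 4.43
tcp_pos: [0.5016, -0.2913, 0.0518]
tcp_rot: [0.699, 0.715, -0.0, -0.0]
ft_force: [0.3, -0.4, 1.4]
gripper_width: 0.0426
grasp_force: 0.0
```

Run:
```python
from h import *
t=bot.snapshot('top');s=bot.snapshot('scene');st=bot.read_state();print(st['tcp_pos'],st['gripper_width'])
k=5
a=cv2.resize(t['color'][180:250,310:390,::-1],None,fx=k,fy=k);b=cv2.resize(s['color'][210:280,160:240,::-1],None,fx=k,fy=k)
cv2.imwrite('pics/g1.png',np.hstack([a,b]))
```

```text
[ 0.50284789 -0.29220541  0.0538446 ] 0.042583768196876814
```

View pics/g1.png

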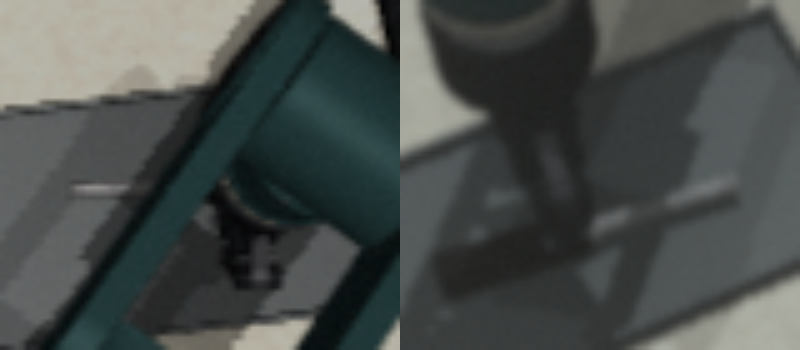

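The gripper stands over the front third of the handle, at about (565,240) in the right half, and is well aligned. I'll go down and close.

Request:
play_rows(rows=[[[0,0,0.015],[0,0,0],0.5],[[0,0,0.015],[0,0,0],0.5],[[0,0,0.01],[0,0,0],0.5],[[0,0,0.004],[0,0,0],0.5],[[0,0,0],[0,0,0],0.5],[[0,0,0],[0,0,0],0.5]])

```text
clock: 5.03
tcp_pos: [0.502, -0.2917, 0.0082]
tcp_rot: [0.7, 0.714, 0.0, 0.001]
ft_force: [-0.2, 0.6, 0.4]
gripper_width: 0.0428
grasp_force: 0.0
```

Request:
play_rows(rows=[[[0,0,0],[0,0,0],0.7],[[0,0,0],[0,0,0],0.8],[[0,0,0],[0,0,0],1],[[0,0,0],[0,0,0],1],[[0,0,0],[0,0,0],1],[[0,0,0],[0,0,0],1],[[0,0,0],[0,0,0],1],[[0,0,0],[0,0,0],1]])

```text
clock: 5.7
tcp_pos: [0.5021, -0.2919, 0.0087]
tcp_rot: [0.7, 0.714, 0.0, 0.001]
ft_force: [-1.2, 0.3, 5.7]
gripper_width: 0.0166
grasp_force: 61.7
```

Request:
play_rows(rows=[[[0,0,-0.005],[0,0,0],1],[[0,0,-0.01],[0,0,0],1],[[0,0,-0.02],[0,0,0],1],[[0,0,-0.025],[0,0,0],1],[[0,0,-0.025],[0,0,0],1],[[0,0,-0.02],[0,0,0],1],[[0,0,0],[0,0,0],1],[[0,0,0],[0,0,0],1]])

```text
clock: 6.37
tcp_pos: [0.502, -0.2917, 0.1136]
tcp_rot: [0.7, 0.714, 0.0, 0.001]
ft_force: [-0.2, 0.1, -1.3]
gripper_width: 0.0167
grasp_force: 60.9
```

Request:
play_rows(rows=[[[0,0,0],[0,0,6.9],1],[[0,0,0],[0,0,6.9],1],[[0,0,0],[0,0,6.9],1],[[0,0,0],[0,0,6.9],1],[[0,0,0],[0,0,6.9],1],[[0,0,0],[0,0,6.9],1],[[0,0,0],[0,0,6.9],1],[[0,0,0],[0,0,6.9],1],[[0,0,0],[0,0,6.9],1],[[0,0,0],[0,0,6.9],1],[[0,0,0],[0,0,6.9],1],[[0,0,0],[0,0,6.9],1],[[0,0,0],[0,0,0],1],[[0,0,0],[0,0,0],1]])

```text
clock: 7.53
tcp_pos: [0.5004, -0.2906, 0.1099]
tcp_rot: [0.997, 0.075, -0.002, -0.001]
ft_force: [0.7, -0.8, -1.5]
gripper_width: 0.0164
grasp_force: 60.8
```

Run:
```python
from h import *
st=bot.read_state();print(st['tcp_pos'],st['tcp_rot'],st['ft_force'],st['joint_positions'].round(2))
t=avg('top',3);s=avg('scene',3)
st=bot.read_state();print(st['tcp_pos'],st['ft_force'])
for S,n in((t,'top'),(s,'scene')):
    X=cloud(S); r=X[...,:2]-st['tcp_pos'][:2]; e=np.array([.99,.143]); l=r@e; p=r@np.array([-e[1],e[0]])
    for k in(.02,.03,.04,.05,.06,.07,.08,.09,.095,.1):
        m=(abs(l-k)<.005)&(abs(p)<.012)&(X[...,2]>.09)&(X[...,2]<.15)
        if m.any(): print(n,k,m.sum(),p[m].mean().round(4),np.median(X[m][:,2]).round(4))
```

```text
[ 0.5003547  -0.29057622  0.10990579] [ 0.99720173  0.07472752 -0.00158025 -0.00141541] [ 0.72533119 -0.77508201 -1.50707458] [-0.62  0.21  1.48  0.    1.46  0.8 ]
[ 0.50133172 -0.29129586  0.11212277] [ 0.04556078  0.37439913 -1.98715045]
top 0.05 1 0.004 0.1216
top 0.06 10 0.0018 0.1213
top 0.07 10 0.001 0.1227
top 0.08 13 0.0004 0.1224
top 0.09 8 0.0011 0.1206
top 0.095 3 0.0013 0.1206
scene 0.02 26 -0.0026 0.1208
scene 0.03 14 -0.0019 0.1213
scene 0.04 17 -0.002 0.1207
scene 0.05 13 -0.0017 0.1205
scene 0.06 18 -0.002 0.1209
scene 0.07 15 -0.0021 0.1205
scene 0.08 17 -0.0021 0.1213
scene 0.09 22 -0.0014 0.1195
scene 0.095 13 -0.0015 0.1195
```

Request:
play_rows(rows=[[[0.0058,-0.033,0],[0,0,0],1],[[0.0058,-0.033,0],[0,0,0],1],[[0.0058,-0.033,0],[0,0,0],1],[[0.0058,-0.033,0],[0,0,0],1],[[0.0058,-0.033,0],[0,0,0],1],[[0.0058,-0.033,0],[0,0,0],1],[[0.0058,-0.028,0],[0,0,0],1],[[0,0,0],[0,0,0],1]])

```text
clock: 8.5
tcp_pos: [0.5085, -0.0569, 0.1126]
tcp_rot: [0.997, 0.076, 0.0, -0.002]
ft_force: [0.2, -0.8, -1.1]
gripper_width: 0.0168
grasp_force: 60.8
```

Request:
play_rows(rows=[[[0.0058,-0.02,0],[0,0,0],1],[[0.0058,-0.02,0],[0,0,0],1],[[0.0058,-0.02,0],[0,0,0],1],[[0,-0.02,0],[0,0,0],1],[[0,-0.014,0],[0,0,0],1],[[0,-0.01,0],[0,0,0],1],[[0,0,0],[0,0,0],1],[[0,0,0],[0,0,0],1]])

```text
clock: 9.17
tcp_pos: [0.5107, 0.0433, 0.1125]
tcp_rot: [0.997, 0.074, 0.0, 0.0]
ft_force: [-0.0, 0.0, -2.0]
gripper_width: 0.0166
grasp_force: 60.8
```

Run:
```python
from h import *
t=avg('top',3);s=avg('scene',3)
for _ in range(1): st=bot.read_state();print(st['tcp_pos'],st['tcp_rot'],st['ft_force'])
k=5
a=cv2.resize(t['color'][150:230,190:270,::-1],None,fx=k,fy=k);b=cv2.resize(s['color'][160:240,310:390,::-1],None,fx=k,fy=k)
cv2.imwrite('pics/g2.png',np.hstack([a,b]))
```

```text
[0.51071893 0.04282571 0.11233399] [9.97356371e-01 7.26654223e-02 1.93696387e-05 7.69434255e-05] [ 0.36061312  0.09182572 -0.8131326 ]
```

View pics/g2.png

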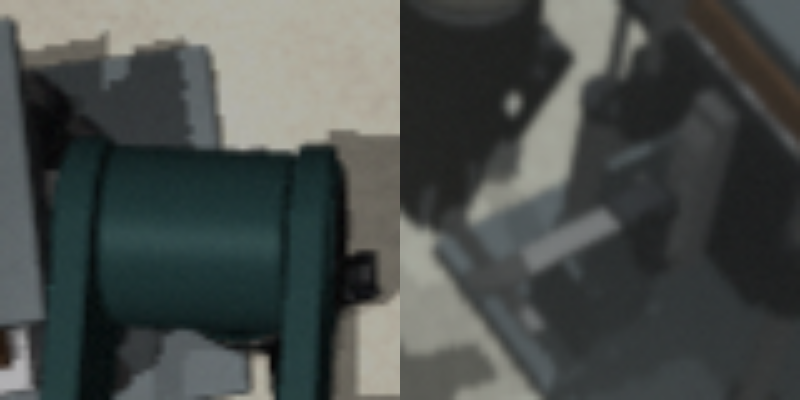

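```bash
cat >> h.py <<'E'
O=np.array([.565,.150]); ex=np.array([.9898,.1425]); ey=np.array([-.1425,.9898])
def lf(X): return np.stack([(X[...,:2]-O)@ex,(X[...,:2]-O)@ey,X[...,2]],-1)
def deck(k=1,log=True):
    Ls=[]; 
    for _ in range(k): Ls.append(lf(cloud(bot.snapshot('scene'))))
    L=np.concatenate([l.reshape(-1,3) for l in Ls])
    m=(abs(L[:,0])<.085)&(L[:,1]>.075)&(L[:,1]<.185)&(L[:,2]>.15)
    e=(abs(L[:,0])<.1)&(L[:,1]>.19)&(L[:,1]<.206)&(L[:,2]>.09)&(L[:,2]<.18)
    f=[]
    for y in(-.11,-.1,-.09,-.08,-.07,-.06,-.05):
        q=(abs(L[:,0]-.003)<.006)&(abs(L[:,1]-y)<.005)&(L[:,2]>.135)&(L[:,2]<.2); f.append(np.median(L[q][:,2]).round(4) if q.any() else 0)
    st=bot.read_state()
    print('cart med',np.percentile(L[m][:,2],[25,50,75]).round(4),'edge',e.sum(),np.median(L[e][:,2]).round(4),'finger',f,'tcp',st['tcp_pos'].round(4),'F',st['ft_force'].round(1),st['clock'])
E
python3 -c "
from h import *
deck(3)"
```

```text
cart med [0.2661 0.2691 0.2744] edge 59 0.159 finger [np.float64(0.1457), np.float64(0.1471), np.float64(0.1472), np.float64(0.1479), np.float64(0.1481), np.float64(0.1495), np.float64(0.1507)] tcp [0.5107 0.0432 0.1123] F [ 0.7 -0.7 -1.6] 9.6167
```

Request:
play_rows(rows=[[[0,0,-0.005],[0,0,0],1],[[0,0,-0.004],[0,0,0],1],[[0,0,-0.003],[0,0,0],1],[[0,0,-0.002],[0,0,0],1],[[0,0,0],[0,0,0],1],[[0,0,0],[0,0,0],1]])

```text
clock: 10.12
tcp_pos: [0.5107, 0.0436, 0.1267]
tcp_rot: [0.997, 0.073, 0.0, -0.0]
ft_force: [-0.2, -0.5, -0.6]
gripper_width: 0.0166
grasp_force: 60.8
```

Request:
play_rows(rows=[[[0,0,-0.001],[0,0,0],1],[[0,0,-0.001],[0,0,0],1],[[0,0,0],[0,0,0],1]])

```text
clock: 10.37
tcp_pos: [0.5106, 0.0436, 0.1284]
tcp_rot: [0.997, 0.073, 0.0, -0.0]
ft_force: [-0.1, -0.1, -2.0]
gripper_width: 0.0166
grasp_force: 60.8
```

Request:
play_rows(rows=[[[0,0,-0.001],[0,0,0],1],[[0,0,-0.001],[0,0,0],1],[[0,0,0],[0,0,0],1]])

```text
clock: 10.62
tcp_pos: [0.5107, 0.0436, 0.1306]
tcp_rot: [0.997, 0.073, 0.0, -0.0]
ft_force: [-0.8, 0.1, -1.9]
gripper_width: 0.0163
grasp_force: 60.8
```

Request:
play_rows(rows=[[[0,0,-0.001],[0,0,0],1],[[0,0,0],[0,0,0],1],[[0,0,0],[0,0,0],1]])

```text
clock: 10.87
tcp_pos: [0.5105, 0.0436, 0.131]
tcp_rot: [0.997, 0.073, -0.0, -0.0]
ft_force: [0.5, -1.1, -3.2]
gripper_width: 0.0163
grasp_force: 60.6
```

Request:
play_rows(rows=[[[0,0,-0.001],[0,0,0],1],[[0,0,-0.001],[0,0,0],1],[[0,0,0],[0,0,0],1]])

```text
clock: 11.12
tcp_pos: [0.5105, 0.0435, 0.1332]
tcp_rot: [0.997, 0.073, -0.0, 0.0]
ft_force: [1.0, -1.4, -4.3]
gripper_width: 0.0167
grasp_force: 60.5
```

Request:
play_rows(rows=[[[0,0,-0.001],[0,0,0],1],[[0,0,-0.001],[0,0,0],1],[[0,0,0],[0,0,0],1]])

```text
clock: 11.37
tcp_pos: [0.5106, 0.0434, 0.1355]
tcp_rot: [0.997, 0.073, -0.0, 0.0]
ft_force: [0.5, -1.0, -4.4]
gripper_width: 0.0168
grasp_force: 60.5
```

```bash
python3 -c "
from h import *
deck(3)"
```

```text
cart med [0.2663 0.2691 0.2745] edge 54 0.1585 finger [np.float64(0.152), np.float64(0.1506), np.float64(0.1521), np.float64(0.1517), np.float64(0.1516), np.float64(0.1528), np.float64(0.1521)] tcp [0.5106 0.0434 0.1355] F [ 1.2 -0.7 -3.6] 11.5167
```

Request:
play_rows(rows=[[[0,0,-0.002],[0,0,0],1],[[0,0,-0.002],[0,0,0],1],[[0,0,-0.0015],[0,0,0],1],[[0,0,0],[0,0,0],1]])

```text
clock: 11.85
tcp_pos: [0.5107, 0.0437, 0.1416]
tcp_rot: [0.997, 0.073, 0.0, -0.0]
ft_force: [-0.6, 0.2, -2.0]
gripper_width: 0.0166
grasp_force: 60.7
```

```bash
python3 -c "
from h import *
deck(3)"
```

```text
cart med [0.2657 0.2687 0.2743] edge 53 0.1591 finger [np.float64(0.1581), np.float64(0.1567), np.float64(0.157), np.float64(0.1566), np.float64(0.1559), np.float64(0.1559), np.float64(0.1553)] tcp [0.511  0.0439 0.1415] F [ 0.6  0.5 -1.1] 12.0
```

Request:
play_rows(rows=[[[0,0,-0.0008],[0,0,0],1],[[0,0,-0.0008],[0,0,0],1],[[0,0,0],[0,0,0],1]])

```text
clock: 12.25
tcp_pos: [0.5107, 0.0438, 0.1427]
tcp_rot: [0.997, 0.073, 0.0, -0.0]
ft_force: [0.1, 0.5, -3.1]
gripper_width: 0.0165
grasp_force: 60.7
```

```bash
python3 -c "
from h import *
deck(1);deck(1)"
```

```text
cart med [0.2619 0.2646 0.2698] edge 22 0.1551 finger [np.float64(0.1585), np.float64(0.1572), np.float64(0.1577), np.float64(0.1563), np.float64(0.1565), np.float64(0.1544), np.float64(0.1558)] tcp [0.5107 0.0438 0.1425] F [-0.   0.9 -2.4] 12.3
cart med [0.261  0.2641 0.2695] edge 21 0.1546 finger [np.float64(0.1601), np.float64(0.158), np.float64(0.1579), np.float64(0.1573), np.float64(0.1561), np.float64(0.1558), np.float64(0.1551)] tcp [0.5106 0.0437 0.1424] F [ 0.8  0.7 -2.2] 12.35
```

Request:
play_rows(rows=[[[0,0,0],[0,0,0],1],[[0,0,0],[0,0,0],1],[[0,0,0],[0,0,0],1],[[0,0,0],[0,0,0],1],[[0,0,0],[0,0,0],1],[[0,0,0],[0,0,0],1],[[0,0,0],[0,0,0],1],[[0,0,0],[0,0,0],1],[[0,0,0],[0,0,0],1]])

```text
clock: 13.1
tcp_pos: [0.5106, 0.0435, 0.1425]
tcp_rot: [0.997, 0.073, 0.0, 0.0]
ft_force: [-1.0, 0.3, -2.1]
gripper_width: 0.0171
grasp_force: 60.7
```

```bash
python3 -c "
from h import *
deck(1)"
```

```text
cart med [0.2513 0.2543 0.2599] edge 29 0.1467 finger [np.float64(0.1596), np.float64(0.1582), np.float64(0.157), np.float64(0.1577), np.float64(0.1562), np.float64(0.1547), np.float64(0.1555)] tcp [0.5106 0.0435 0.1425] F [-0.1  0.3 -2.4] 13.15
```

Request:
play_rows(rows=[[[0,0,0],[0,0,0],1],[[0,0,0],[0,0,0],1],[[0,0,0],[0,0,0],1],[[0,0,0],[0,0,0],1],[[0,0,0],[0,0,0],1],[[0,0,0],[0,0,0],1]])

```text
clock: 13.65
tcp_pos: [0.5106, 0.0435, 0.1424]
tcp_rot: [0.997, 0.073, -0.0, 0.0]
ft_force: [-0.0, -0.9, -2.2]
gripper_width: 0.0167
grasp_force: 60.7
```

```bash
python3 -c "
from h import *
deck(1)"
```

```text
cart med [0.2447 0.2476 0.2528] edge 29 0.1395 finger [np.float64(0.1598), np.float64(0.1573), np.float64(0.1566), np.float64(0.1574), np.float64(0.1559), np.float64(0.1557), np.float64(0.155)] tcp [0.5106 0.0436 0.1424] F [ 0.3 -0.1 -3.2] 13.7
```

Request:
play_rows(rows=[[[0,0,0],[0,0,0],1],[[0,0,0],[0,0,0],1],[[0,0,0],[0,0,0],1],[[0,0,0],[0,0,0],1],[[0,0,0],[0,0,0],1],[[0,0,0],[0,0,0],1],[[0,0,0],[0,0,0],1],[[0,0,0],[0,0,0],1],[[0,0,0],[0,0,0],1],[[0,0,0.004],[0,0,0],1],[[0,0,0.004],[0,0,0],1],[[0,0,0.004],[0,0,0],1],[[0,0,0.004],[0,0,0],1],[[0,0,0.004],[0,0,0],1],[[0,0,0.004],[0,0,0],1],[[0,0,0.004],[0,0,0],1],[[0,0,0],[0,0,0],1],[[0,0,0],[0,0,0],1]])

```text
clock: 15.2
tcp_pos: [0.5104, 0.0436, 0.114]
tcp_rot: [0.997, 0.073, -0.0, -0.0]
ft_force: [0.2, -0.1, -0.3]
gripper_width: 0.0168
grasp_force: 60.8
```

```bash
python3 -c "
from h import *
deck(1);deck(1)"
```

```text
cart med [0.2258 0.2284 0.2338] edge 30 0.1199 finger [np.float64(0.1453), np.float64(0.1471), np.float64(0.1463), np.float64(0.148), np.float64(0.1493), np.float64(0.1503), np.float64(0.1507)] tcp [0.5106 0.0436 0.1144] F [-0.4  0.2 -1.1] 15.25
cart med [0.2252 0.2277 0.2331] edge 31 0.1186 finger [np.float64(0.1459), np.float64(0.1468), np.float64(0.1482), np.float64(0.1478), np.float64(0.1494), np.float64(0.1504), np.float64(0.1516)] tcp [0.5108 0.0436 0.1147] F [ 0.5 -1.3 -2.3] 15.3
```

Request:
play_rows(rows=[[[0,0,0],[0,0,0],1],[[0,0.01,0],[0,0,0],1],[[0,0.014,0],[0,0,0],1],[[0,0.02,0],[0,0,0],1],[[-0.0058,0.02,0],[0,0,0],1],[[-0.0058,0.02,0],[0,0,0],1],[[-0.0058,0.02,0],[0,0,0],1],[[-0.0058,0.028,0],[0,0,0],1],[[-0.0058,0.033,0],[0,0,0],1],[[-0.0058,0.033,0],[0,0,0],1],[[-0.0058,0.033,0],[0,0,0],1],[[-0.0058,0.033,0],[0,0,0],1],[[-0.0058,0.033,0],[0,0,0],1],[[-0.0058,0.033,0],[0,0,0],1],[[0,0,0],[0,0,0],1]])

```text
clock: 16.55
tcp_pos: [0.5004, -0.2985, 0.1146]
tcp_rot: [0.998, 0.07, -0.0, 0.003]
ft_force: [0.6, 0.5, -1.6]
gripper_width: 0.0167
grasp_force: 60.8
```

Request:
play_rows(rows=[[[0,0,0],[0,0,-6.9],1],[[0,0,0],[0,0,-6.9],1],[[0,0,0],[0,0,-6.9],1],[[0,0,0],[0,0,-6.9],1],[[0,0,0],[0,0,-6.9],1],[[0,0,0],[0,0,-6.9],1],[[0,0,0],[0,0,-6.9],1],[[0,0,0],[0,0,-6.9],1],[[0,0,0],[0,0,-6.9],1],[[0,0,0],[0,0,-6.9],1],[[0,0,0],[0,0,-6.9],1],[[0,0,0],[0,0,-6.9],1],[[0,0,0],[0,0,0],1],[[0,0,0],[0,0,0],1]])

```text
clock: 17.72
tcp_pos: [0.5013, -0.2916, 0.1145]
tcp_rot: [0.701, 0.713, -0.0, 0.0]
ft_force: [-0.0, 0.4, -1.7]
gripper_width: 0.0168
grasp_force: 60.8
```

Run:
```python
from h import *
deck(3)
t=avg('top',3);L=lf(cloud(t))
e=(abs(L[...,0])<.1)&(L[...,1]>.19)&(L[...,1]<.206)&(L[...,2]>.09)&(L[...,2]<.18); print('top edge',e.sum(),np.median(L[e][:,2]))
r=(abs(L[...,0])<.1)&(abs(L[...,1]-.2755)<.002)&(L[...,2]>.09)&(L[...,2]<.12); print('roller',np.median(L[r][:,2]))
```

```text
cart med [0.2244 0.227  0.2323] edge 92 0.1185 finger [np.float64(0.1455), np.float64(0.1462), np.float64(0.1468), np.float64(0.1479), np.float64(0.149), np.float64(0.1497), np.float64(0.1506)] tcp [ 0.5013 -0.2914  0.1145] F [-0.8 -0.  -1.4] 17.8667
top edge 18 0.1193611399402783
roller 0.1075634384636468
```

The deck hangs at notch 0: it has sunk 42.1 mm and its edge is about 12 mm above the rollers. The finger is back at its rest position. Now I'll lay the rod down.

Request:
play_rows(rows=[[[0,0,0.02],[0,0,0],1],[[0,0,0.025],[0,0,0],1],[[0,0,0.025],[0,0,0],1],[[0,0,0.015],[0,0,0],1],[[0,0,0.01],[0,0,0],1],[[0,0,0.004],[0,0,0],1],[[0,0,0.003],[0,0,0],1],[[0,0,0.002],[0,0,0],1],[[0,0,0],[0,0,0],1],[[0,0,0],[0,0,0],1]])

```text
clock: 18.85
tcp_pos: [0.5022, -0.2918, 0.0116]
tcp_rot: [0.7, 0.714, 0.0, 0.001]
ft_force: [0.2, 0.5, -2.0]
gripper_width: 0.0164
grasp_force: 60.9
```

Request:
play_rows(rows=[[[0,0,0.001],[0,0,0],1],[[0,0,0.001],[0,0,0],1],[[0,0,0.0005],[0,0,0],1],[[0,0,0],[0,0,0],1],[[0,0,0],[0,0,0],1]])

```text
clock: 19.27
tcp_pos: [0.5018, -0.2916, 0.0088]
tcp_rot: [0.7, 0.714, 0.0, 0.001]
ft_force: [-0.9, 1.2, 2.7]
gripper_width: 0.0168
grasp_force: 61.4
```

Request:
play_rows(rows=[[[0,0,0],[0,0,0],0.75],[[0,0,0],[0,0,0],0.65],[[0,0,0],[0,0,0],0.5],[[0,0,0],[0,0,0],0.5],[[0,0,0],[0,0,0],0.5],[[0,0,-0.005],[0,0,0],0.5],[[0,0,-0.015],[0,0,0],0.5],[[0,0,-0.03],[0,0,0],0.5],[[0,0,-0.03],[0,0,0],0.5],[[0,0,-0.03],[0,0,0],0.5],[[0,0,-0.03],[0,0,0],0.5],[[-0.04,-0.01,-0.01],[0,0,0],0.5],[[-0.04,-0.01,0],[0,0,0],0.5],[[-0.03,0,0],[0,0,0],0.5],[[0,0,0],[0,0,0],0.5],[[0,0,0],[0,0,0],0.5]])

```text
clock: 20.6
tcp_pos: [0.4833, -0.4023, 0.1575]
tcp_rot: [0.701, 0.714, 0.0, -0.0]
ft_force: [0.2, 1.1, 1.0]
gripper_width: 0.0426
grasp_force: 0.0
```

Run:
```python
from h import *
deck(2)
s=bot.snapshot('scene');cv2.imwrite('pics/f.png',cv2.resize(s['color'][...,::-1],(800,600)))
```

```text
cart med [0.2245 0.227  0.2325] edge 60 0.118 finger [np.float64(0.1459), np.float64(0.1469), np.float64(0.147), np.float64(0.1478), np.float64(0.1487), np.float64(0.1489), np.float64(0.1499)] tcp [ 0.4839 -0.4002  0.1575] F [-1.4  0.1 -0.5] 20.7
```

View pics/f.png

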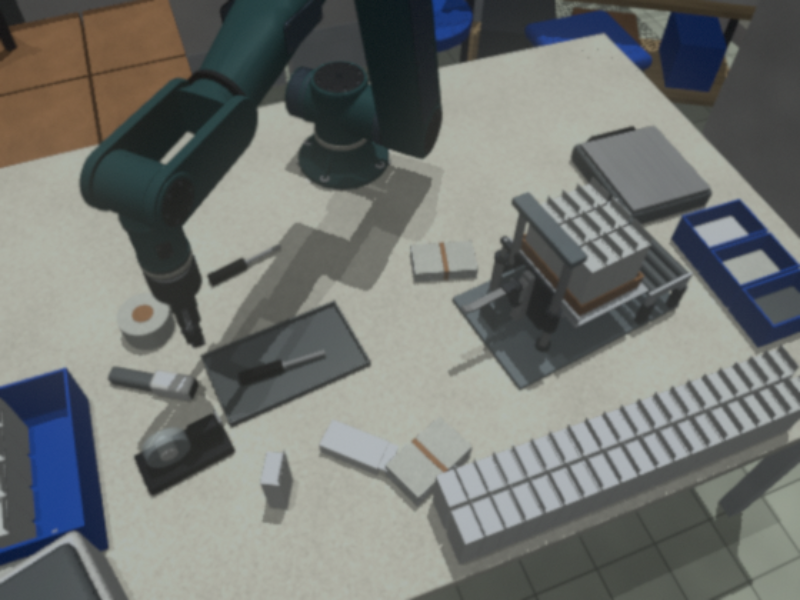

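The rod lies in its tray at (280,368), the deck is lowered and hanging at (600,270), all bystanders are where they were, and the gripper is free at (190,330).

```bash
python3 -c "
from workcell import bot
print(bot.close_job())"
```

```text
the job is handed in; nothing more can be done
None
```

The deck hangs on its pawl three notches down, its edge about 12 mm above the rollers (the next notch would be below them), the rod is back in its tray, nothing else was moved, and the job was handed in at about 21 s.

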